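# Tighten a brass union nut with a click wrench

### The arm

A 6-joint arm with a two-finger parallel gripper is mounted at the origin on the work surface. World frame = base frame: x ahead of the robot, y to its left, z up, the work surface at z = 0. Lengths are in m, angles in degrees, forces in N, time in s.
With the tool pointing down it reaches from about 0.4 to 0.825 m from the base axis. Payload 7 kg.
Tool frame: the origin (TCP) lies between the finger pads; the fingertips stand ctrl.nose_length ahead of it and the grasp point (between the pads) lies 2 mm behind it (ctrl.nose_length is the distance from the TCP to the fingertips, in m); z points along the fingers, y is the line along which they close (so a half turn about z gives the same grasp; the last joint's range is limited). The gripper opens to 88 mm and grips with 3 to 60 N. Pads are 19 mm wide; open, the fingers measure 130 mm over their backs; the gripper's body (78 mm by 193 mm) begins 47 mm behind the grasp point.
Start: joints at [93.512, 20.546, 0.682, 0, -70.136, -16.507], TCP at [0.152, 0.658, 0.244] pointing down, gripper open.
Joint ranges: [-176.03, 176.03], [-82.01, 121.73], [-58.28, 71.71], [-173.87, 95.51], [-174.79, -0.11], [-173.66, 173.66]. Speed limits (degrees/s): [136.94, 136.94, 172.46, 180, 180, 180].

### API

Orientations are given as [roll, pitch, yaw] about the fixed x, y, z axes, in that order (R = Rz(yaw) Ry(pitch) Rx(roll)).
In Python, from plant import ctrl gives the robot as it stands.
- The arm moves only by the tool apply_moves, never from a script. Its argument "commands" is a list of rows, each a list of 3 entries, a list of its own where there are three numbers: the shift along the world's x, y, z in cm, then the turn about the world's z in rad, then the closure, from 0 (fully open) to 1 (shut). In form: [[[x, y, z], turn, jaw], ...]. A call has 1 to 20 rows; each row is the pose to reach, as a shift and turn from the pose commanded when the call began; what a row does not reach only later rows make up. A row lasts 1/12 s, in which the tool goes at most 41.7 mm and 7.16 degrees, less where a joint would pass 70% of its speed; a pose out of reach is approached as far as the arm can. A call with a gripper value outside its range is refused whole. The fingers move at their own pace and stop on an object; the grip force is fixed at half the most. Time passes only in rows, so rows that repeat a pose let the fingers close. It gives the time, the measured TCP pose, the force, the opening and the grip force at its end, in the units of the state.
- ctrl.get_obs(): the state, without advancing time (a new reading comes with each control period).
- ctrl.snapshot(name): name is "scene" or "side" or "wrist"; returns a dict with "img" (420x560x3 uint8, red, green, blue), "fx", "fy", "cx", "cy" (pixels), "T" (4x4, takes a point from camera to world coordinates). Camera axes: x right, y up, looking along -z (the intrinsics and any distortion apply to the point x, -y, -z); pixel columns grow to the right and rows downward; lengths in m; the calibration is good to about 2 mm. A picture is of the moment at which its call begins. There is no depth.
- ctrl.close_job(): hands the job in; it is judged then, once.
Trained networks look in a picture, given as the dict that the camera call returned (one of the last four; its "shot" number tells which), for a name from the list of things; names that differ only in an ending like _2 or _b are one class to them, and where a whole thing is asked for, a point or a joint stands for the part that bears it (a point fixed in the world has none). Each returns a list of dicts, best first, with "score" (0 to 1); they miss things now and then, are a little off and sometimes report something else, mostly with a low value. They report only what shows in the picture. A call takes as long as a camera call.
- ctrl.search_frame(picture, target): "at" ([column, row] in pixels, amid what is visible of it).
- ctrl.spot_point(picture, target): "at" ([column, row] in pixels: a listed point, or the origin of a listed thing).
The state is a dict: "clock": time; "joint_pos": joint angles; "qvel": joint speeds; "tau": joint torques, N m; "tool_pos": TCP position; "orientation": TCP orientation; "force": force on the tool from outside, world axes, zero at the start; "moment": the same for the moment, N m; "opening": finger opening in m; "gripper_force": force on a finger pad.
Only numpy, scipy, OpenCV 4.12 (cv2) and the standard library are available. Lean on these libraries where they do the work, as an engineer would, in place of code of your own. Each camera call takes 0.05 s, during which the arm holds its last target. There are 200 camera calls.

### The job

Pick up the click wrench, fit its ring fully down over the brass union nut on the bench stand, and push the handle clockwise (seen from above) until its breakaway joint clearly trips: stop there, without driving the kinked handle on towards its end stop or forcing the nut tighter by the neck. Let go and leave the wrench sitting level and fully down on the nut, and leave the loose fittings on the bench alone.

Things in the scene. Friction and masses are not known exactly. Their poses are not given: they have to be found in the camera images.
- wrench: Steel click wrench, 0.6 kg, lying on the bench. Origin: centre of the ring's underside; z up, x along neck and handle. Open hexagonal ring 24 mm tall, 53 mm across inner flats (one faces +x), 73 mm outside. Fits the nut when wrench x is nut x turned by any multiple of 60 degrees. Round 26 mm breakaway pivot at x = 90 mm, then a black 22 mm round handle from x = 120 to 245 mm, centre line 11.5 mm up.
- neck (a point): Middle of the wrench's neck, the place to grip: 57 mm along x from the ring's centre, 12 mm above its underside. Steel bar 16 mm wide (y), 18 mm tall, free from x = 37 to 77 mm. The wrench balances near x = 26 mm.
- handle (a joint): Breakaway joint of the wrench, rad: 0 straight, grows as the handle kinks clockwise (from above) against the neck; end stop 0.40. A preloaded spring holds it straight up to 0.72 Nm at the pivot (7 N at handle_end); then it trips and yields at nearly that force. 0.10 is a clear trip, above 0.30 is too far. Springs straight when let go.
- handle_end (a point): Point on the handle's centre line, 195 mm from the ring's centre (105 mm beyond the pivot), 12 mm above the ring's underside; a good place to push sideways. Turns with the handle.
- nut: Brass hexagonal union nut, axis upright, 50 mm across flats, 23 mm tall, top 3 mm 2 mm smaller all round. Origin: centre of its underside; x points to the middle of a flat. A 30 mm grey pipe end stands up through it to 36 mm above the origin. Turns clockwise (from above) against light drag (0.25 Nm) for 0.25 to 0.6 rad, then comes tight and stops dead; where cannot be seen. 2.7 Nm overtightens it.
- collar (a point): Centre of the top face of the fixed grey collar (88 mm diameter, 60 mm above the bench) under the nut, on which the seated ring rests. Below it a pipe stub on a bolted foot 130 x 110 mm, 12 mm tall.
- nut_corner (a point): One upper corner of the nut's hexagon, 29 mm from its axis at +30 degrees from nut x, 20 mm above the nut's underside.
- adaptor: Bystander: small upright brass adaptor, 40 mm diameter, 50 mm tall; origin at the centre of its underside. Leave alone.
- elbow: Bystander: grey plastic 90 degree pipe elbow, lying flat, legs 70 mm long along its +x and -y, 60 mm tall. Leave alone.
- coupler: Bystander: grey plastic coupler, upright, 64 mm diameter, 55 mm tall; origin at the centre of its underside. Leave alone.

How it is judged:
By the outcome, as a careful person would: the job done as asked, in the order asked, and still so for the second after the job is handed in, with the robot touching nothing.
It also fails if it takes over 72 s, if anything falls off the work surface, if the arm or the gripper's body presses on something with over 40 N, if the wrist force passes 120 N, or if a joint passes its speed limit or range.

## Working session

There is one attempt and no reset: what is moved stays moved. The work goes in short steps, Python scripts to look and compute and a tool call to move; the robot and the scene stay as the last step left them, time stands still between calls to the robot, and variables do not carry over. Pictures are saved under pics/ and viewed, at most 10 in all, crops included, and the job is handed in when it is done.

Besides the shell and the picture viewer there is one more tool, called as name(argument=value, ...) on one line, values as JSON. apply_moves: Moves the arm, as the interface text tells. Its arguments: {"type":"object","properties":{"commands":{"type":"array"}},"required":["commands"]}

```bash
ls; mkdir -p pics; cat > h.py <<'E'
import numpy as np, cv2
from plant import ctrl
def ray(s,p):
    d=np.array([(p[0]-s['cx'])/s['fx'],-(p[1]-s['cy'])/s['fy'],-1.]);T=np.array(s['T'])
    return T[:3,3],T[:3,:3]@d
def onz(s,p,z):
    o,d=ray(s,p);return o+d*(z-o[2])/d[2]
def proj(s,X):
    T=np.array(s['T']);c=T[:3,:3].T@(np.array(X)-T[:3,3])
    return [s['cx']+s['fx']*c[0]/-c[2], s['cy']-s['fy']*c[1]/-c[2]]
def tri(a,p,b,q):
    o,d=ray(a,p);o2,d2=ray(b,q);A=np.stack([d,-d2],1);t=np.linalg.lstsq(A,o2-o,rcond=None)[0]
    x=o+d*t[0];y=o2+d2*t[1];return (x+y)/2,np.linalg.norm(x-y)
E
cat > look.py <<'E'
from h import *
S={n:ctrl.snapshot(n) for n in('scene','side','wrist')}
print({k:v for k,v in S['scene'].items() if k!='img'})
print(ctrl.get_obs(), ctrl.nose_length)
for n,s in S.items():
    cv2.imwrite(f'pics/a_{n}.png',s['img'][:,:,::-1])
    for t,z in (('wrench',0),('neck',.012),('handle_end',.012),('nut',.06),('collar',.06),('nut_corner',.08),('adaptor',0),('elbow',0),('coupler',0)):
        for r in ctrl.spot_point(s,t)[:2]: print(n,t,np.round(r['at'],1),round(r['score'],2),np.round(onz(s,r['at'],z),4))
E
python3 look.py; python3 -c "
import cv2,numpy as np
a=[cv2.imread(f'pics/a_{n}.png') for n in('scene','side')]
" 
```

```text
pics
{'fx': 412.8724563234795, 'fy': 412.8724563234795, 'cx': 282.0276170202376, 'cy': 203.8348738107408, 'T': array([[ 0.33032026, -0.78312285,  0.52688436,  1.16516725],
       [ 0.94383755,  0.27860646, -0.17762072, -0.12648053],
       [-0.00769454,  0.55596496,  0.83117011,  1.0296623 ],
       [ 0.        ,  0.        ,  0.        ,  1.        ]]), 'shot': 1}
{'clock': 0.15, 'joint_pos': array([ 9.35094244e+01,  2.05820602e+01,  6.46654500e-01, -1.32365094e-02,
       -7.01372385e+01, -1.65063463e+01]), 'qvel': array([-0.03315083,  0.03629685,  0.19950737,  0.11303837,  0.03960537,
        0.1314155 ]), 'tau': array([-1.99920614e-03, -5.83277106e+01,  2.93291706e+01,  7.00128347e+00,
        8.81085318e-03, -1.15862335e-04]), 'tool_pos': array([0.15176726, 0.65736153, 0.24284801]), 'orientation': array([ 1.79926814e+02, -8.70935811e-03, -1.30014215e+01]), 'force': array([-0.71818057, -0.71201208,  0.13795844]), 'moment': array([-0.01914344, -0.01839759, -0.04891919]), 'gripper_force': 0.0, 'opening': 0.0876568218692916} 0.017
scene wrench [145.7 272.7] 0.6 [ 0.6004 -0.3282  0. 
[... 487 characters left out ...]
0.55 [0.5248 0.4509 0.    ]
side wrench [364.2 352.7] 0.86 [ 0.598  -0.3307  0.    ]
side wrench [336.8 349.5] 0.39 [ 0.5547 -0.3029  0.    ]
side neck [338.2 349.7] 0.63 [ 0.5509 -0.3142  0.012 ]
side handle_end [259.5 354.4] 0.57 [ 0.4123 -0.2661  0.012 ]
side handle_end [209.4 179.7] 0.22 [0.5261 0.4229 0.012 ]
side nut [267.4 223.6] 0.55 [0.5657 0.0677 0.06  ]
side collar [268.9 225.3] 0.73 [0.5662 0.0595 0.06  ]
side collar [210.7 178.3] 0.43 [0.5091 0.3424 0.06  ]
side nut_corner [280.8 212.6] 0.63 [0.6021 0.0707 0.08  ]
side adaptor [247.5 303.3] 0.8 [ 0.4451 -0.1133  0.    ]
side elbow [355.1 269.3] 0.65 [ 0.7103 -0.1047  0.    ]
side coupler [208.4 179.4] 0.78 [0.5295 0.4476 0.    ]
```

View pics/a_scene.png

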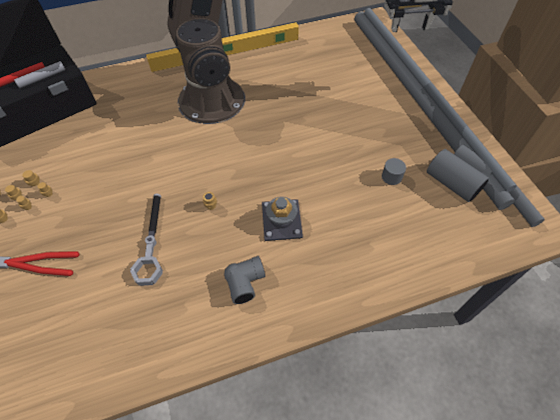

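View pics/a_side.png

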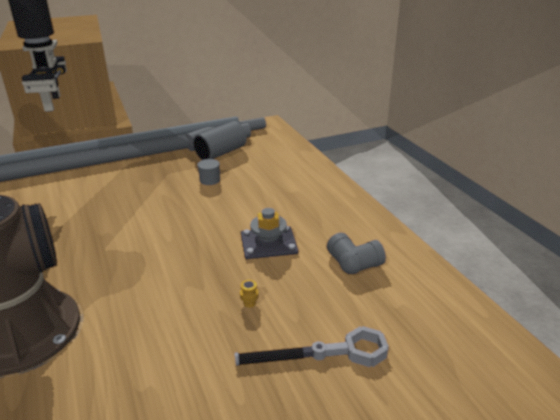

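The wrench is ring-outward on the right (scene 146,271) with its handle towards the base. The nut stand is at about (281,210), between the adaptor and the elbow. I'll go above the nut first for a close look.

apply_moves(commands=[[[37, -56, 5], 0, 0], [[37, -56, 5], 0, 0], [[37, -56, 5], 0, 0], [[37, -56, 5], 0, 0], [[37, -56, 5], 0, 0], [[37, -56, 5], 0, 0], [[37, -56, 5], 0, 0], [[37, -56, 5], 0, 0], [[37, -56, 5], 0, 0], [[37, -56, 5], 0, 0], [[37, -56, 5], 0, 0], [[37, -56, 5], 0, 0], [[37, -56, 5], 0, 0], [[37, -56, 5], 0, 0], [[37, -56, 5], 0, 0], [[37, -56, 5], 0, 0], [[37, -56, 5], 0, 0], [[37, -56, 5], 0, 0], [[37, -56, 5], 0, 0], [[37, -56, 5], 0, 0]])

```text
clock: 3.17
tool_pos: [0.5214, 0.0981, 0.2935]
orientation: [-180.0, 0.0, -13.0]
force: [0.3, 0.8, 0.5]
opening: 0.0872
gripper_force: 0.0
```

```bash
cat > nut.py <<'E'
from h import *
import sys
s=ctrl.snapshot('wrist');cv2.imwrite(f'pics/{sys.argv[1]}.png',s['img'][:,:,::-1])
o=ctrl.get_obs();print(o['clock'],o['tool_pos'],o['orientation'],o['joint_pos'].round(1));print(np.round(s['T'],3),s['fx'])
for t,z in (('wrench',0),('neck',.012),('handle_end',.012),('nut',.06),('collar',.06),('nut_corner',.08)):
    for r in ctrl.spot_point(s,t)[:3]: print(t,np.round(r['at'],1),round(r['score'],2),np.round(onz(s,r['at'],z),4))
E
python3 nut.py b1
```

```text
3.2167 [0.52131864 0.09849929 0.2935605 ] [-1.79987458e+02  3.85081622e-03 -1.29341464e+01] [ 31.9   5.1 -12.9  -0.  -72.   45.2]
[[-0.225  0.942  0.251  0.59 ]
 [-0.974 -0.218 -0.058  0.083]
 [-0.    -0.257  0.966  0.433]
 [ 0.     0.     0.     1.   ]] 317.27152041393595
nut [294.7 140.7] 0.72 [0.5707 0.0715 0.06  ]
nut [293.6 142.3] 0.25 [0.5692 0.0731 0.06  ]
collar [295.8 142.6] 0.79 [0.5683 0.0707 0.06  ]
nut_corner [282.  122.3] 0.59 [0.5937 0.0812 0.08  ]
```

View pics/b1.png

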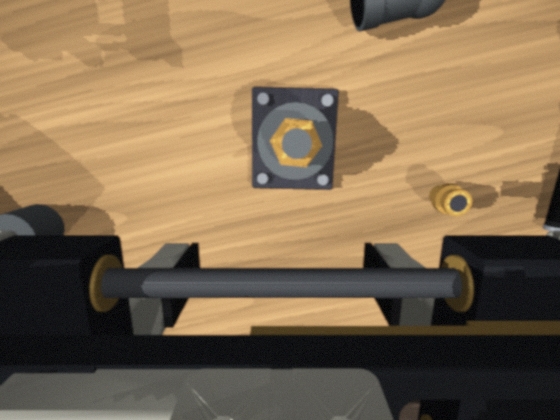

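The wrist view shows the nut hexagon clearly at about (296,142) on its collar, the adaptor at (453,200) and the elbow at the top. Next I'll fit the hexagon, then go above the wrench.

```bash
cat > hexfit.py <<'E'
from h import *
from scipy.optimize import minimize
def prism(s,x,y,th,zs):
    P=[]
    for z,f in zs:
        for k in range(6):
            a=th+np.pi/6+k*np.pi/3; R=f/np.cos(np.pi/6); P.append(proj(s,[x+R*np.cos(a),y+R*np.sin(a),z]))
    return cv2.convexHull(np.array(P,np.float32))
def fitnut(s,guess,zb=.06):
    hsv=cv2.cvtColor(s['img'],cv2.COLOR_RGB2HSV)
    m=cv2.inRange(hsv,(12,150,70),(30,255,255))
    c=proj(s,[guess[0],guess[1],zb+.02]);k=np.zeros_like(m);r=int(s['fx']*.037/abs((np.array(s['T'])[2,3]-zb)))
    cv2.circle(k,(int(c[0]),int(c[1])),r,255,-1);m&=k
    pts=cv2.findNonZero(m);n,l,st,_=cv2.connectedComponentsWithStats(m)
    h=cv2.convexHull(np.concatenate([np.argwhere(l==i)[:,::-1] for i in range(1,n) if st[i,4]>15]).astype(np.int32))
    U=8
    M=np.zeros((420*4,560*4),np.uint8);cv2.fillPoly(M,[np.round((h.astype(float)+.0)*4+1.5).astype(np.int32)],1)
    M=cv2.dilate(M,np.ones((5,5)))
    def cost(v):
        p=prism(s,v[0],v[1],v[2],[(zb,.025),(zb+.02,.025),(zb+.023,.023)])
        N=np.zeros_like(M);cv2.fillPoly(N,[np.round(p*4+1.5).astype(np.int32)],1)
        return 1-(M&N).sum()/(M|N).sum()
    best=None
    for t in np.radians(range(-30,30,6)):
        r=minimize(cost,[*guess[:2],t],method='Nelder-Mead',options=dict(initial_simplex=[[guess[0]+a,guess[1]+b,t+c] for a,b,c in((0,0,0),(.006,0,0),(0,.006,0),(0,0,.1))]))
        if best is None or r.fun<best.fun: best=r
    return best.x,best.fun,m
E
cat > n2.py <<'E'
from hexfit import *
s=ctrl.snapshot('wrist');x,f,m=fitnut(s,[.5683,.0707]);print(x[:2],np.degrees(x[2]),f)
r=ctrl.spot_point(s,'nut_corner')[0];c=onz(s,r['at'],.08);print(np.degrees(np.arctan2(c[1]-x[1],c[0]-x[0]))-30)
E
python3 n2.py
```

```text
[0.56945    0.07165434] -19.86509957102605 0.11480079080521399
-10.200435925567618
```

apply_moves(commands=[[[-3, -41, -3], -0.1, 0], [[-3, -41, -3], -0.1, 0], [[-3, -41, -3], -0.1, 0], [[-3, -41, -3], -0.1, 0], [[-3, -41, -3], -0.1, 0], [[-3, -41, -3], -0.1, 0], [[-3, -41, -3], -0.1, 0], [[-3, -41, -3], -0.1, 0], [[-3, -41, -3], -0.1, 0], [[-3, -41, -3], -0.1, 0], [[-3, -41, -3], -0.1, 0], [[-3, -41, -3], -0.1, 0], [[-3, -41, -3], -0.1, 0]])

```text
clock: 4.7
tool_pos: [0.4916, -0.3124, 0.2633]
orientation: [-180.0, 0.0, -18.8]
force: [-0.4, -0.3, 0.5]
opening: 0.0877
gripper_force: 0.0
```

```bash
python3 nut.py b2
```

```text
4.75 [ 0.49187308 -0.31180592  0.26356243] [-1.79991819e+02  3.05042962e-03 -1.87135079e+01] [-13.1  11.2  -9.6  -0.  -69.2  84.4]
[[-0.323  0.915  0.244  0.558]
 [-0.947 -0.312 -0.083 -0.334]
 [-0.    -0.258  0.966  0.403]
 [ 0.     0.     0.     1.   ]] 317.27152041393595
neck [258.9 138. ] 0.9 [ 0.5538 -0.3045  0.012 ]
handle_end [268.1 245.9] 0.67 [ 0.4197 -0.2689  0.012 ]
```

View pics/b2.png

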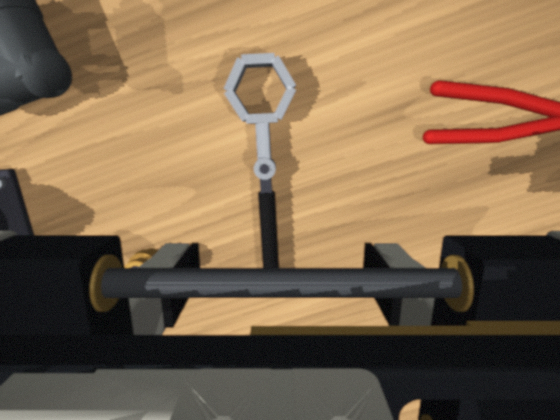

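The wrench lies ring-up in the image: ring centre (260,88), neck (262,138), pivot (264,169), handle down to (270,270). Computing its axis.

```bash
python3 - <<'E'
from h import *
s=ctrl.snapshot('wrist')
r=onz(s,(260.5,88.5),.022);n=onz(s,(262.5,138),.021);p=onz(s,(264,169),.022);h=onz(s,(269,245),.0225)
for q in (n,p,h):
    d=q-r;print(q,np.hypot(*d[:2]),np.degrees(np.arctan2(d[1],d[0])))
u=(h-r)[:2];u/=np.hypot(*u);print('ring',r,'grip',r[:2]+.054*u, p[:2]-.036*u)
E
```

```text
[ 0.55329574 -0.30811491  0.021     ] 0.05459816020841893 162.77162651629865
[ 0.51844042 -0.29771994  0.022     ] 0.0909692425278928 163.02036774475624
[ 0.42470864 -0.27139902  0.0225    ] 0.18831450347228892 163.68946952109232
ring [ 0.60544418 -0.32428585  0.022     ] grip [ 0.55361748 -0.30912032] [ 0.55299155 -0.3078303 ]
```

apply_moves(commands=[[[6.2, 0.4, 0], 0.035, 0], [[6.2, 0.4, -4], 0.035, 0], [[6.2, 0.4, -8], 0.035, 0], [[6.2, 0.4, -12], 0.035, 0], [[6.2, 0.4, -16], 0.035, 0], [[6.2, 0.4, -20], 0.035, 0], [[6.2, 0.4, -22], 0.035, 0], [[6.2, 0.4, -23.4], 0.035, 0], [[6.2, 0.4, -24.2], 0.035, 0], [[6.2, 0.4, -24.2], 0.035, 0.5], [[6.2, 0.4, -24.2], 0.035, 1], [[6.2, 0.4, -24.2], 0.035, 1], [[6.2, 0.4, -24.2], 0.035, 1], [[6.2, 0.4, -24.2], 0.035, 1], [[6.2, 0.4, -24.2], 0.035, 1], [[6.2, 0.4, -24.2], 0.035, 1], [[6.2, 0.4, -24.2], 0.035, 1], [[6.2, 0.4, -24.2], 0.035, 1], [[6.2, 0.4, -24.2], 0.035, 1]])

```text
clock: 6.68
tool_pos: [0.5538, -0.3083, 0.0216]
orientation: [-180.0, -0.0, -16.7]
force: [-0.1, 0.1, 0.4]
opening: 0.0266
gripper_force: 0.0
```

apply_moves(commands=[[[0, 0, 0], 0, 1], [[0, 0, 0], 0, 1], [[0, 0, 0], 0, 1], [[0, 0, 0], 0, 1], [[0, 0, 0], 0, 1], [[0, 0, 0], 0, 1]])

```text
clock: 7.18
tool_pos: [0.5536, -0.3085, 0.0215]
orientation: [180.0, 0.0, -16.7]
force: [-1.5, -2.4, -0.0]
opening: 0.0158
gripper_force: 30.0
```

apply_moves(commands=[[[0, 0, 1], 0, 1], [[0, 0, 3], 0, 1], [[0, 0, 5], 0, 1], [[0, 0, 8], 0, 1], [[0, 0, 11], 0, 1], [[0, 0, 14], 0, 1], [[0, 0, 16], 0, 1], [[0, 0, 17], 0, 1], [[0, 1, 17], -0.05, 1], [[0, 3, 17], -0.1, 1], [[0, 6, 17], -0.2, 1], [[0, 9, 17], -0.3, 1], [[0, 12, 17], -0.4, 1], [[0, 15, 17], -0.5, 1], [[0, 18, 17], -0.6, 1], [[0, 21, 17], -0.7, 1], [[0, 24, 17], -0.8, 1], [[0, 27, 17], -0.85, 1], [[0, 29, 17], -0.9, 1], [[0, 30, 17], -0.9, 1]])

```text
clock: 8.85
tool_pos: [0.5527, -0.0057, 0.1904]
orientation: [179.9, 0.1, -68.4]
force: [0.2, -1.3, -6.5]
opening: 0.0155
gripper_force: 30.0
```

```bash
python3 nut.py b3; python3 - <<'E'
from hexfit import *
s=ctrl.snapshot('wrist');x,f,m=fitnut(s,[.5693,.0715]);print(x[:2],np.degrees(x[2]),f)
i=s['img'][:,:,::-1].copy();cv2.polylines(i,[np.round(prism(s,*x,[(.06,.025),(.08,.025)])).astype(int)],True,(255,0,255),1)
c=np.array(proj(s,[*x[:2],.07])).astype(int);a=cv2.resize(i,(480,360));
y0=max(c[1]-60,0);x0=max(c[0]-60,0)
b=cv2.resize(i[y0:y0+120,x0:x0+120],(360,360),interpolation=cv2.INTER_CUBIC)
b2=cv2.resize(i[0:420],(440,330))
cv2.imwrite('pics/b3c.png',np.hstack([a[:360,:440],b]))
E
```

```text
8.9 [ 0.55297581 -0.00529307  0.19048524] [ 1.79926111e+02  8.80772386e-02 -6.81696395e+01] [ 19.7  11.6 -19.1  -0.1 -59.4   2.2]
[[-0.93   0.355  0.096  0.58 ]
 [-0.368 -0.898 -0.24  -0.07 ]
 [ 0.001 -0.259  0.966  0.33 ]
 [ 0.     0.     0.     1.   ]] 317.27152041393595
neck [280.5 274.1] 0.77 [0.522  0.0768 0.012 ]
neck [415.5 135. ] 0.63 [ 0.4541 -0.1098  0.012 ]Traceback (most recent call last):
  File "<stdin>", line 2, in <module>
  File "hexfit.py", line 15, in fitnut
    h=cv2.convexHull(np.concatenate([np.argwhere(l==i)[:,::-1] for i in range(1,n) if st[i,4]>15]).astype(np.int32))
                     ~~~~~~~~~~~~~~^^^^^^^^^^^^^^^^^^^^^^^^^^^^^^^^^^^^^^^^^^^^^^^^^^^^^^^^^^^^^^^
ValueError: need at least one array to concatenate
```

```bash
python3 - <<'E'
from hexfit import *
s=ctrl.snapshot('wrist')
b1=cv2.imread('pics/b1.png')
t=dict(s);t['img']=b1[:,:,::-1];
T=np.eye(4);T[:3]=[[-.225,.942,.251,.590],[-.974,-.218,-.058,.083],[0,-.257,.966,.433]];t['T']=T
x,f,m=fitnut(t,[.5693,.0715]);print(x,np.degrees(x[2]),f)
i=b1.copy();c=(296,142)
cr=cv2.resize(i[c[1]-30:c[1]+30,c[0]-30:c[0]+30],(400,400),interpolation=cv2.INTER_CUBIC)
p=(prism(t,*x,[(.06,.025),(.08,.025)])-np.array([c[0]-30,c[1]-30])+.5)*400/60
cr2=cr.copy();cv2.polylines(cr2,[p.round().astype(int)],True,(255,0,255),1)
w=cv2.resize(cv2.imread('pics/b3.png'),(266,200))
cv2.imwrite('pics/c1.png',np.hstack([cr,cr2]))
E
```

```text
[ 0.56871598  0.07165535 -0.33090156] -18.959262748242537 0.10104890432923574
```

View pics/c1.png

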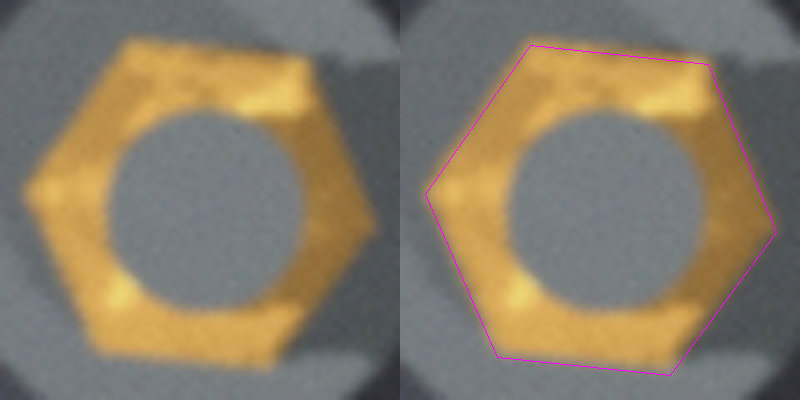

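View pics/b3.png

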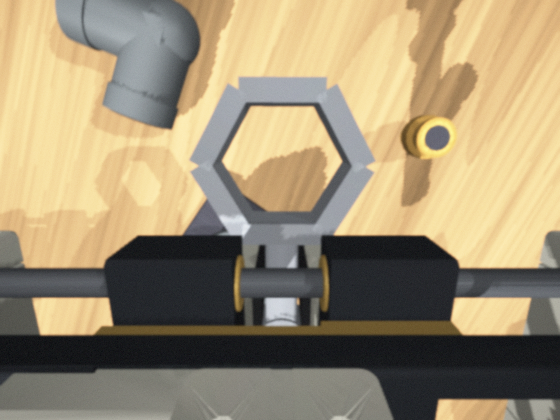

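The ring is held straight in the jaws, centred at about (282,163), with its hole fully in view. I'll fit its pose, including tilt.

```bash
cat > ringfit.py <<'E'
from h import *
from scipy.spatial.transform import Rotation as Ro
from scipy.optimize import minimize
def hole(s,seed):
    hsv=cv2.cvtColor(s['img'],cv2.COLOR_RGB2HSV);m=(hsv[:,:,1]<70).astype(np.uint8)
    n,l=cv2.connectedComponents(m)
    return m,l
def Tw(o,v):  # wrench pose from tool pos, v=(dx of ring centre along tool, dy, yaw off, pitch)
    yaw=np.radians(o['orientation'][2])+np.pi+v[2]
    R=(Ro.from_euler('z',yaw)*Ro.from_euler('y',v[3])).as_matrix()
    g=o['tool_pos']; Rz=Ro.from_euler('z',np.radians(o['orientation'][2])+np.pi).as_matrix()
    # wrench point (-v0, 0, .0215) sits at tool + Rz*(0,v1,0)
    t=g+Rz@[0,v[1],0]-R@[v[0],0,.0215]
    return R,t
def ringhex(s,R,t,f,z):
    a=np.pi/6+np.arange(6)*np.pi/3;r=f/np.cos(np.pi/6)
    return np.array([proj(s,R@[r*np.cos(x),r*np.sin(x),z]+t) for x in a],np.float32)
E
python3 - <<'E'
from ringfit import *
s=ctrl.snapshot('wrist');o=ctrl.get_obs()
hsv=cv2.cvtColor(s['img'],cv2.COLOR_RGB2HSV);sat=hsv[:,:,1]
ring=(sat<75).astype(np.uint8)
K=4
def hx(p):
    N=np.zeros((420,560),np.uint8);cv2.fillPoly(N,[np.round(p*16).astype(np.int32)],1,shift=4);return N
# measured corners of inner hole + outer: use mask
g=s['img'].astype(int)
roi=np.zeros_like(ring);roi[60:225,170:400]=1
def cost(v):
    R,t=Tw(o,v);N=hx(ringhex(s,R,t,.0365,.024))&~(hx(ringhex(s,R,t,.0265,.024))&hx(ringhex(s,R,t,.0265,0)))
    N|=hx(ringhex(s,R,t,.0365,0))&~(hx(ringhex(s,R,t,.0265,.024))&hx(ringhex(s,R,t,.0265,0)))
    big=hx(ringhex(s,R,t,.042,.024))
    w=roi&big
    return 1-(N&ring&w).sum()/max(((N|ring)&w).sum(),1)
best=None
for p0 in (-.1,0,.1,.2):
    v0=[.054,0,0,p0]
    r=minimize(cost,v0,method='Nelder-Mead',options=dict(initial_simplex=[v0]+[[a+b for a,b in zip(v0,d)] for d in np.diag([.006,.004,.06,.08])],maxiter=300))
    print(np.round(r.x,4),round(r.fun,3))
    if best is None or r.fun<best.fun:best=r
np.save('v.npy',best.x);R,t=Tw(o,best.x)
i=s['img'][:,:,::-1].copy()
for f,z,c in((.0365,.024,(0,0,255)),(.0265,.024,(255,0,255)),(.0265,0,(0,255,0))):cv2.polylines(i,[ringhex(s,R,t,f,z).round().astype(int)],True,c,1)
cv2.imwrite('pics/d1.png',cv2.resize(i[50:250,160:410],(750,600)))
print(t)
E
```

```text
[ 0.053  -0.0005  0.0082 -0.03  ] 0.097
[ 0.0528 -0.0007  0.0043 -0.0237] 0.097
[ 0.0532  0.0034  0.0804 -0.0304] 0.138
[ 0.0533  0.0043  0.0943 -0.0334] 0.144
[ 0.57382576 -0.05735744  0.16870861]
```

View pics/d1.png

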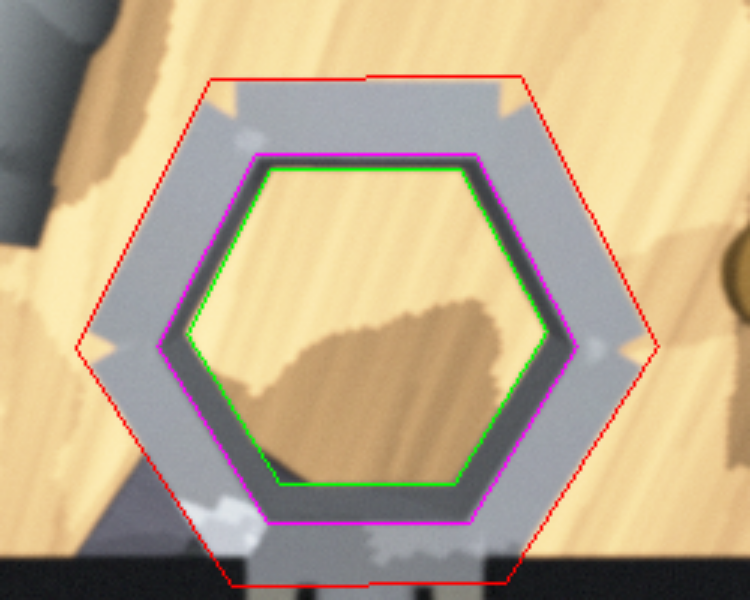

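The model overlays the ring tightly: 53 mm offset, about 1.5° ring-down. I'll go above the nut and look through the ring.

apply_moves(commands=[[[0, 2, 0], -0.05, 1], [[0.2, 4, 0], -0.1, 1], [[0.3, 6, 0], -0.15, 1], [[0.4, 8, 0], -0.194, 1], [[0.6, 10, 0], -0.194, 1], [[0.6, 12, 0], -0.194, 1], [[0.6, 12.9, -1], -0.194, 1], [[0.6, 12.9, -2.5], -0.194, 1], [[0.6, 12.9, -4], -0.194, 1], [[0.6, 12.9, -5], -0.194, 1], [[0.6, 12.9, -5], -0.194, 1], [[0.6, 12.9, -5], -0.194, 1]])

```text
clock: 10.35
tool_pos: [0.5596, 0.12, 0.1411]
orientation: [179.9, -0.0, -79.4]
force: [0.7, -0.1, -6.5]
opening: 0.016
gripper_force: 30.0
```

```bash
cat > thru.py <<'E'
from ringfit import *
from hexfit import prism
import sys
s=ctrl.snapshot('wrist');o=ctrl.get_obs();v=np.load('v.npy');R,t=Tw(o,v)
print(o['clock'],o['tool_pos'],o['orientation'],o['force'],'ring',t,np.degrees(np.arctan2(R[1,0],R[0,0])))
i=s['img'][:,:,::-1].copy()
# fit nut: gold pixels through hole, top hex of nut
hsv=cv2.cvtColor(s['img'],cv2.COLOR_RGB2HSV);m=cv2.inRange(hsv,(12,140,60),(30,255,255))
h=np.zeros_like(m);cv2.fillPoly(h,[ringhex(s,R,t,.0265,.024).round().astype(int)],255)
print('gold px',cv2.countNonZero(m&h))
for f,z,c in((.0265,.024,(255,0,255)),(.0265,0,(0,255,0))):cv2.polylines(i,[ringhex(s,R,t,f,z).round().astype(int)],True,c,1)
cx,cy=map(float,sys.argv[2:4]);th=np.radians(float(sys.argv[4]))
cv2.polylines(i,[np.round(prism(s,cx,cy,th,[(.08,.025)])).astype(int)],True,(255,0,0),1)
cv2.imwrite(f'pics/{sys.argv[1]}.png',cv2.resize(i[50:250,160:410],(750,600)))
E
python3 thru.py e1 .569 .0717 -19
```

```text
10.4 [0.56024494 0.12034313 0.14188866] [-1.79982246e+02 -1.93468711e-02 -7.94134329e+01] [ 1.3155962   0.25228795 -6.38205906] ring [0.57073156 0.06911637 0.11914172] 100.83218455387492
gold px 1905
```

View pics/e1.png

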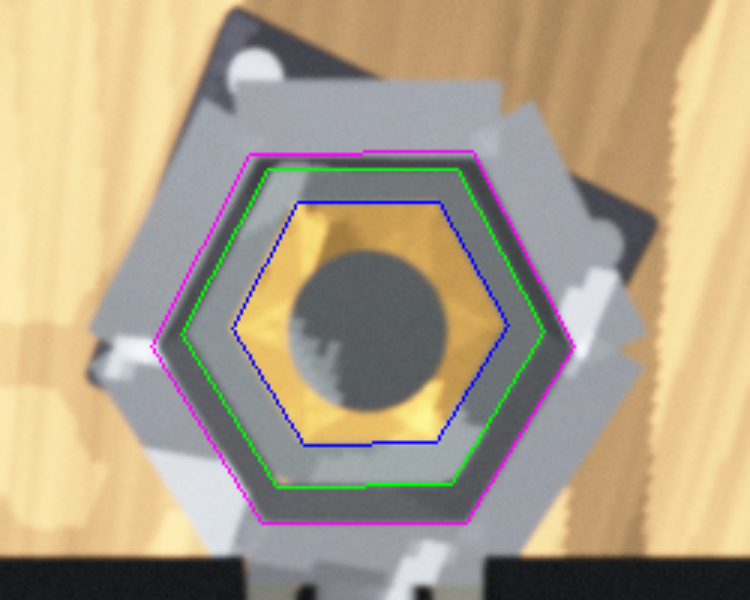

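Nut prediction matches the image closely (gold hexagon inside the ring hole, same orientation). I'll correct by (-1, +2.4) mm and descend in steps, watching the force.

apply_moves(commands=[[[-0.1, 0.24, -0.5], 0, 1], [[-0.1, 0.24, -1], 0, 1], [[-0.1, 0.24, -2], 0, 1], [[-0.1, 0.24, -3], 0, 1], [[-0.1, 0.24, -3.3], 0, 1], [[-0.1, 0.24, -3.5], 0, 1], [[-0.1, 0.24, -3.7], 0, 1], [[-0.1, 0.24, -3.9], 0, 1], [[-0.1, 0.24, -4.1], 0, 1], [[-0.1, 0.24, -4.1], 0, 1]])

```text
clock: 11.23
tool_pos: [0.5587, 0.1231, 0.1003]
orientation: [180.0, -0.0, -79.4]
force: [-0.9, 0.4, -6.8]
opening: 0.0161
gripper_force: 30.0
```

apply_moves(commands=[[[0, 0, -0.3], 0, 1], [[0, 0, -0.6], 0, 1], [[0, 0, -0.9], 0, 1], [[0, 0, -1.2], 0, 1], [[0, 0, -1.4], 0, 1], [[0, 0, -1.6], 0, 1], [[0, 0, -1.7], 0, 1], [[0, 0, -1.7], 0, 1], [[0, 0, -1.7], 0, 1]])

```text
clock: 11.98
tool_pos: [0.5588, 0.1231, 0.0836]
orientation: [180.0, -0.0, -79.4]
force: [-0.0, 0.2, -6.1]
opening: 0.0157
gripper_force: 30.0
```

apply_moves(commands=[[[0, 0, -0.1], 0, 1], [[0, 0, -0.15], 0, 1], [[0, 0, -0.2], 0, 1], [[0, 0, -0.2], 0, 1]])

```text
clock: 12.32
tool_pos: [0.559, 0.1232, 0.0818]
orientation: [-180.0, 0.0, -79.4]
force: [-0.5, 1.2, -4.5]
opening: 0.0158
gripper_force: 30.0
```

apply_moves(commands=[[[0, 0, -0.08], 0, 1], [[0, 0, -0.08], 0, 1], [[0, 0, -0.08], 0, 0.7], [[0, 0, -0.08], 0, 0.7], [[0, 0, -0.08], 0, 0.7], [[0, 0, -0.08], 0, 0.4], [[0, 0, -0.08], 0, 0.3], [[0, 0, -0.08], 0, 0.3], [[0, 0, -0.08], 0, 0.3], [[0, 0, 1], 0, 0.3], [[0, 0, 3], 0, 0.3], [[0, 0, 6], 0, 0.3], [[-0.6, 3, 9], 0, 0.3], [[-1.3, 6, 9], 0, 0.3], [[-1.3, 6, 9], 0, 0.3], [[-1.3, 6, 9], 0, 0.3]])

```text
clock: 13.65
tool_pos: [0.5458, 0.1845, 0.1731]
orientation: [-179.9, 0.1, -79.3]
force: [0.1, 0.0, -0.1]
opening: 0.0615
gripper_force: 0.0
```

```bash
cat > chk.py <<'E'
from ringfit import *
import sys
s=ctrl.snapshot('wrist');o=ctrl.get_obs();nm=sys.argv[1];x,y,a=map(float,sys.argv[2:5]);z=.06
R=Ro.from_euler('z',a,degrees=True).as_matrix();t=np.array([x,y,z])
print(o['clock'],o['tool_pos'],o['orientation'],o['force'],o['opening'])
i=s['img'][:,:,::-1].copy()
for f,zz,c in((.0265,.024,(255,0,255)),(.0365,.024,(0,0,255))):cv2.polylines(i,[ringhex(s,R,t,f,zz).round().astype(int)],True,c,1)
L=np.array([proj(s,R@[q,0,.0115]+t) for q in (.04,.09,.12,.245)]).round().astype(int);cv2.polylines(i,[L],False,(0,255,0),1)
cv2.imwrite(f'pics/{nm}.png',i)
for n in ('neck','handle_end','wrench'):
    for r in ctrl.spot_point(s,n)[:1]: print(n,r['at'],r['score'],onz(s,r['at'],z+.012))
E
python3 chk.py f1 .569 .0717 101
```

```text
13.7 [0.54560952 0.18351377 0.17237145] [-1.79964884e+02  1.75271541e-02 -7.93252295e+01] [-0.80120491  0.48317703 -0.93158335] 0.06129568810560814
handle_end [276.2, 309.1] 0.93 [0.53617058 0.26686612 0.072     ]
```

View pics/f1.png

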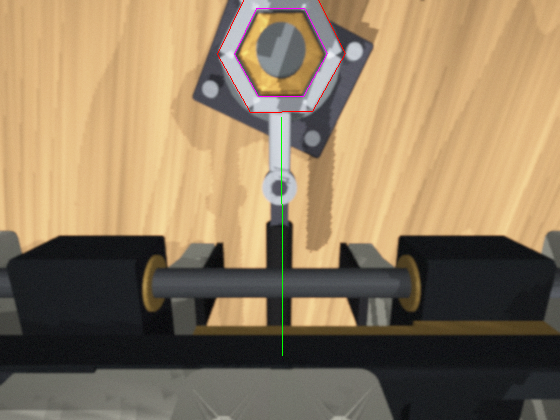

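The ring sits down on the nut: the seated outline matches at (281,52), and the handle runs straight down at column 279. Now straddle the handle at its end with open jaws.

apply_moves(commands=[[[-0.8, 4, 0], 0, 0.3], [[-1.5, 8, 0], 0, 0.3], [[-1.5, 8, 0], 0, 0.3], [[-1.5, 8, -3], 0, 0.3], [[-1.5, 8, -6], 0, 0.3], [[-1.5, 8, -8], 0, 0.3], [[-1.5, 8, -9.3], 0, 0.3], [[-1.5, 8, -9.3], 0, 0.3], [[-1.5, 8, -9.3], 0, 0.3]])

```text
clock: 14.6
tool_pos: [0.5308, 0.2621, 0.0779]
orientation: [179.9, -0.1, -79.4]
force: [0.3, 0.2, 1.1]
opening: 0.0614
gripper_force: 0.0
```

```bash
cat > arc.py <<'E'
import numpy as np,sys
# centre of tool rel handle: pushing finger gap g behind; tool centre = nut + r*u(a) with commanded angles
c=np.array([.569,.0717]);r=.195
p0=np.array([.5306,.2631]);a0=np.arctan2(*(p0-c)[::-1]);r=np.hypot(*(p0-c));print(np.degrees(a0),r)
for d in np.arange(0,1.21,.05):
    p=c+r*np.array([np.cos(a0-d),np.sin(a0-d)]);print(round(d,2),np.round((p-p0)*100,2))
E
python3 arc.py; python3 -c "
from h import *
o=ctrl.get_obs();print(o['tool_pos'],o['force'],o['opening'])"
```

```text
101.34446880468562 0.19521403638058407
0.0 [0. 0.]
0.05 [0.96 0.17]
0.1 [1.93 0.29]
0.15 [2.9  0.36]
0.2 [3.88 0.38]
0.25 [4.85 0.36]
0.3 [5.83 0.28]
0.35 [6.8  0.16]
0.4 [ 7.76 -0.02]
0.45 [ 8.71 -0.24]
0.5 [ 9.65 -0.5 ]
0.55 [10.57 -0.82]
0.6 [11.48 -1.17]
0.65 [12.37 -1.58]
0.7 [13.23 -2.03]
0.75 [14.08 -2.52]
0.8 [14.89 -3.05]
0.85 [15.69 -3.62]
0.9 [16.45 -4.23]
0.95 [17.18 -4.88]
1.0 [17.87 -5.57]
1.05 [18.53 -6.29]
1.1 [19.16 -7.04]
1.15 [19.74 -7.82]
1.2 [20.29 -8.63]
[0.53077383 0.26211071 0.07789529] [0.25588242 0.17835712 1.11178804] 0.061415318219569144
```

apply_moves(commands=[[[0.48, 0.09, 0], -0.025, 0.3], [[0.96, 0.17, 0], -0.05, 0.3], [[1.45, 0.23, 0], -0.075, 0.3], [[1.93, 0.29, 0], -0.1, 0.3], [[2.42, 0.33, 0], -0.125, 0.3], [[2.9, 0.36, 0], -0.15, 0.3], [[3.39, 0.37, 0], -0.175, 0.3], [[3.88, 0.38, 0], -0.2, 0.3], [[4.36, 0.37, 0], -0.225, 0.3], [[4.85, 0.36, 0], -0.25, 0.3], [[5.34, 0.33, 0], -0.275, 0.3], [[5.83, 0.28, 0], -0.3, 0.3], [[5.83, 0.28, 0], -0.3, 0.3]])

```text
clock: 15.68
tool_pos: [0.5902, 0.266, 0.0785]
orientation: [-180.0, 0.0, -96.7]
force: [-0.1, -0.5, -1.0]
opening: 0.0613
gripper_force: 0.1
```

apply_moves(commands=[[[0.39, -0.05, 0], -0.02, 0.3], [[0.78, -0.1, 0], -0.04, 0.3], [[1.16, -0.15, 0], -0.06, 0.3], [[1.16, -0.15, 0], -0.06, 0.3], [[1.16, -0.15, 0], -0.06, 0.3]])

```text
clock: 16.1
tool_pos: [0.6013, 0.2646, 0.0787]
orientation: [-180.0, 0.0, -100.0]
force: [0.7, -0.1, -0.2]
opening: 0.0612
gripper_force: 0.0
```

```bash
cat > st.py <<'E'
from h import *
s=ctrl.snapshot('wrist');o=ctrl.get_obs();c=np.array([.569,.0717]);p=o['tool_pos'][:2]-c
print(o['clock'],o['tool_pos'].round(4),'d',1.7688-np.arctan2(p[1],p[0]),np.hypot(*p),'F',o['force'].round(1),'M',o['moment'].round(2),o['gripper_force'])
u=p/np.hypot(*p);print('Ftan',-(o['force'][0]*u[1]-o['force'][1]*u[0]))
# wrench: neck and handle centre directions in image
hsv=cv2.cvtColor(s['img'],cv2.COLOR_RGB2HSV)
for n in ('neck','handle_end','nut'):
    for r in ctrl.spot_point(s,n)[:1]:
        q=onz(s,r['at'],.072)[:2]-c;print(n,np.round(r['at'],1),round(r['score'],2),'ang',np.degrees(np.arctan2(q[1],q[0])).round(2),np.hypot(*q).round(3))
E
python3 st.py
```

```text
16.15 [0.6012 0.2646 0.0788] d 0.3633256704189025 0.19560556656579092 F [ 0.2 -0.6 -0.7] M [ 0.08 -0.05 -0.02] 0.0
Ftan -0.31900698583400733
handle_end [319.  267.6] 0.63 ang 85.68 0.197
```

apply_moves(commands=[[[0.38, -0.07, 0], -0.02, 0.3], [[0.77, -0.15, 0], -0.04, 0.3], [[0.96, -0.19, 0], -0.05, 0.3], [[0.96, -0.19, 0], -0.05, 0.3], [[0.96, -0.19, 0], -0.05, 0.3]])

```text
clock: 16.72
tool_pos: [0.6106, 0.2625, 0.0786]
orientation: [-180.0, 0.0, -102.9]
force: [-1.3, 0.4, 0.4]
opening: 0.0615
gripper_force: 0.2
```

```bash
python3 st.py
```

```text
16.7667 [0.6106 0.2625 0.0786] d 0.4125497569143033 0.1952343475280365 F [-0.1  0.5 -0.2] M [ 0.18 -0.01 -0.03] 0.0711521739140153
Ftan 0.16669863522699557
handle_end [318.9 264.8] 0.77 ang 82.9 0.195
```

apply_moves(commands=[[[0.38, -0.09, 0], -0.02, 0.3], [[0.76, -0.18, 0], -0.04, 0.3], [[0.95, -0.23, 0], -0.05, 0.3], [[0.95, -0.23, 0], -0.05, 0.3], [[0.95, -0.23, 0], -0.05, 0.3]])

```text
clock: 17.33
tool_pos: [0.6201, 0.2601, 0.0785]
orientation: [-180.0, 0.0, -105.8]
force: [-1.0, 0.5, 0.5]
opening: 0.0613
gripper_force: 0.2
```

```bash
python3 st.py
```

```text
17.3833 [0.6201 0.2601 0.0785] d 0.46272348937737484 0.19519345032488306 F [-0.9 -1.3  0. ] M [ 0.03  0.03 -0.01] 0.09060889016836882
Ftan 0.5707337339207881
handle_end [317.6 263.9] 0.69 ang 79.86 0.194
```

apply_moves(commands=[[[0.38, -0.1, 0], -0.02, 0.3], [[0.75, -0.21, 0], -0.04, 0.3], [[0.94, -0.27, 0], -0.05, 0.3], [[0.94, -0.27, 0], -0.05, 0.3], [[0.94, -0.27, 0], -0.05, 0.3]])

```text
clock: 17.95
tool_pos: [0.6295, 0.2574, 0.0785]
orientation: [-180.0, 0.0, -108.6]
force: [-0.1, 0.9, 0.7]
opening: 0.061
gripper_force: 0.2
```

```bash
python3 st.py
```

```text
18.0 [0.6295 0.2574 0.0786] d 0.51294935305661 0.1953450033320349 F [ 0.1  0.1 -0.1] M [ 0.09 -0.02  0.03] 0.09690485894680023
Ftan -0.047636813178412396
handle_end [319.2 263. ] 0.59 ang 77.24 0.194
```

apply_moves(commands=[[[0.37, -0.12, 0], -0.02, 0.3], [[0.74, -0.26, 0], -0.04, 0.3], [[0.92, -0.32, 0], -0.05, 0.3], [[0.92, -0.32, 0], -0.05, 0.3], [[0.92, -0.32, 0], -0.05, 0.3]])

```text
clock: 18.57
tool_pos: [0.6388, 0.2542, 0.0785]
orientation: [-180.0, 0.0, -111.5]
force: [0.7, 0.0, 0.1]
opening: 0.0611
gripper_force: 0.2
```

```bash
python3 st.py
```

```text
18.6167 [0.6387 0.2542 0.0786] d 0.562722331398547 0.19539267592700288 F [ 0.4  0.1 -0.1] M [ 0.13  0.   -0.05] 0.0822165235877037
Ftan -0.28437111125526776
handle_end [317.5 266.3] 0.79 ang 74.1 0.196
```

apply_moves(commands=[[[0.36, -0.14, 0], -0.02, 0.3], [[0.72, -0.29, 0], -0.04, 0.3], [[0.9, -0.37, 0], -0.05, 0.3], [[0.9, -0.37, 0], -0.05, 0.3], [[0.9, -0.37, 0], -0.05, 0.3]])

```text
clock: 19.18
tool_pos: [0.6478, 0.2505, 0.0786]
orientation: [-180.0, 0.0, -114.4]
force: [1.5, -1.4, -0.2]
opening: 0.0616
gripper_force: 0.2
```

```bash
python3 st.py
```

```text
19.2333 [0.6477 0.2505 0.0786] d 0.6126405334519269 0.19534975662514834 F [-0.4  0.8 -0. ] M [ 0.12  0.01 -0.  ] 0.07542702835053205
Ftan 0.6934958049351557
handle_end [314.8 265.7] 0.91 ang 70.87 0.196
```

apply_moves(commands=[[[0.35, -0.16, 0], -0.02, 0.3], [[0.7, -0.33, 0], -0.04, 0.3], [[0.88, -0.41, 0], -0.05, 0.3], [[0.88, -0.41, 0], -0.05, 0.3], [[0.88, -0.41, 0], -0.05, 0.3]])

```text
clock: 19.8
tool_pos: [0.6565, 0.2463, 0.0785]
orientation: [-180.0, 0.0, -117.2]
force: [-0.6, -0.2, -0.3]
opening: 0.0612
gripper_force: 0.2
```

```bash
python3 st.py
```

```text
19.85 [0.6565 0.2464 0.0786] d 0.6622228629984102 0.19535875917227338 F [-0.4 -0.3  1. ] M [ 0.13 -0.02  0.01] 0.07645237259566784
Ftan 0.22421969797122593
handle_end [316.8 263.4] 0.79 ang 68.35 0.194
```

apply_moves(commands=[[[0.34, -0.18, 0], -0.02, 0.3], [[0.69, -0.36, 0], -0.04, 0.3], [[0.86, -0.46, 0], -0.05, 0.3], [[0.86, -0.46, 0], -0.05, 0.3], [[0.86, -0.46, 0], -0.05, 0.3]])

```text
clock: 20.42
tool_pos: [0.6652, 0.2418, 0.0785]
orientation: [-180.0, 0.0, -120.1]
force: [-0.1, 0.6, 0.3]
opening: 0.0611
gripper_force: 0.1
```

```bash
python3 st.py
```

```text
20.4667 [0.6651 0.2418 0.0786] d 0.7122174991787527 0.19535817732573146 F [-1.   0.9  0.6] M [ 0.11 -0.1  -0.  ] 0.06293584825471044
Ftan 1.3101301825754126
handle_end [316.9 262.8] 0.77 ang 65.52 0.194
```

apply_moves(commands=[[[0.34, -0.2, 0], -0.02, 0.3], [[0.67, -0.4, 0], -0.04, 0.3], [[0.84, -0.5, 0], -0.05, 0.3], [[0.84, -0.5, 0], -0.05, 0.3], [[0.84, -0.5, 0], -0.05, 0.3]])

```text
clock: 21.03
tool_pos: [0.6725, 0.2371, 0.0782]
orientation: [179.9, -0.0, -123.0]
force: [-5.2, 3.0, 1.0]
opening: 0.0615
gripper_force: 3.1
```

```bash
python3 st.py
```

```text
21.0833 [0.6725 0.2372 0.0782] d 0.7569043887551055 0.19515692056252737 F [-4.3  2.6  1.3] M [1.34 1.89 0.01] 3.1125231832265854
Ftan 5.018673540969369
handle_end [317.8 264.4] 0.71 ang 63.09 0.195
```

The nut has come tight: about 5 N, close to the trip point. From here I rotate about the breakaway pivot, slowly.

apply_moves(commands=[[[0.21, -0.16, 0], -0.025, 0.3], [[0.42, -0.32, 0], -0.05, 0.3], [[0.62, -0.5, 0], -0.075, 0.3], [[0.82, -0.67, 0], -0.1, 0.3], [[0.82, -0.67, 0], -0.1, 0.3], [[0.82, -0.67, 0], -0.1, 0.3]])

```text
clock: 21.73
tool_pos: [0.6806, 0.2303, 0.0782]
orientation: [179.9, -0.1, -128.7]
force: [-4.9, 4.1, 2.4]
opening: 0.0612
gripper_force: 3.2
```

```bash
cat >> st.py <<'E'
import sys
if len(sys.argv)>1: cv2.imwrite('pics/'+sys.argv[1]+'.png',s['img'][:,:,::-1])
for n in ('scene','side'):
    z=ctrl.snapshot(n)
    for k in ('neck','handle_end'):
        for r in ctrl.spot_point(z,k)[:1]:
            w=onz(z,r['at'],.072)[:2]; q=w-c; print(n,k,round(r['score'],2),np.degrees(np.arctan2(q[1],q[0])).round(2),np.hypot(*q).round(3))
E
python3 st.py g1
```

```text
21.7833 [0.6806 0.2304 0.0782] d 0.8108523195461405 0.19396431826560354 F [-4.9  2.9  1.3] M [1.33 1.96 0.02] 3.2013514637947083
Ftan 5.666859819982703
handle_end [316.4 263.7] 0.89 ang 59.86 0.194
scene neck 0.97 62.32 0.064
scene handle_end 0.62 -111.22 0.193
side neck 0.79 64.27 0.043
side handle_end 0.8 58.69 0.199
```

Force has plateaued at about 6 N while the handle moved 10 mm, so it has tripped (kink about 0.1). I'll add 0.06 to make it clear.

apply_moves(commands=[[[0.16, -0.15, 0], -0.02, 0.3], [[0.31, -0.3, 0], -0.04, 0.3], [[0.46, -0.45, 0], -0.06, 0.3], [[0.46, -0.45, 0], -0.06, 0.3], [[0.46, -0.45, 0], -0.06, 0.3]])

```text
clock: 22.65
tool_pos: [0.6851, 0.2259, 0.0782]
orientation: [179.9, -0.1, -132.2]
force: [-5.1, 3.2, 1.8]
opening: 0.0614
gripper_force: 3.3
```

```bash
python3 st.py g2
```

```text
22.7 [0.6851 0.2259 0.0782] d 0.8433578035168103 0.19305622018095006 F [-6.   4.   0.5] M [1.32 2.04 0.07] 3.2631956040859222
Ftan 7.202960851924447
handle_end [317.5 264.4] 0.77 ang 58.18 0.194
scene neck 0.91 57.16 0.064
scene handle_end 0.62 56.43 0.192
side neck 0.78 64.04 0.057
side handle_end 0.54 60.94 0.194
```

View pics/g2.png

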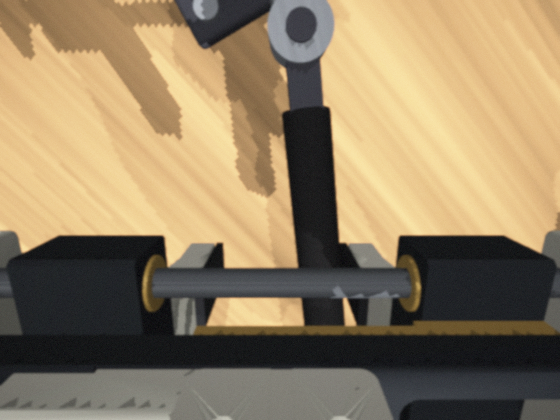

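The image shows the handle against the right finger, with the pivot at (301,24) and the handle axis running (307,110) to (320,250). From these I compute the kink.

```bash
python3 - <<'E'
from h import *
s=ctrl.snapshot('wrist');c=np.array([.569,.0717])
p=onz(s,(301,24),.084)[:2];a=onz(s,(307.5,115),.0825)[:2];b=onz(s,(320,240),.0825)[:2]
an=lambda d:np.degrees(np.arctan2(d[1],d[0]))
print(p,np.hypot(*(p-c)),an(p-c),an(b-a),an(b-p),np.radians(an(p-c)-an(b-p)),np.radians(an(p-c)-an(b-a)))
E
```

```text
[0.60928494 0.15253055] 0.09031309429125531 63.50890527930061 54.97087982376079 54.41651487776132 0.15869214938358991 0.14901665581825865
```

The kink is about 0.155 rad, a clear trip well short of 0.30. I'll back off gently along the same arc and lift away.

apply_moves(commands=[[[-0.15, 0.15, 0], 0.02, 0.3], [[-0.31, 0.3, 0], 0.04, 0.3], [[-0.46, 0.45, 0], 0.06, 0.3], [[-0.67, 0.62, 0], 0.085, 0.3], [[-0.87, 0.8, 0], 0.11, 0.3], [[-1.08, 0.96, 0], 0.135, 0.3], [[-1.28, 1.12, 0], 0.16, 0.3], [[-1.6, 1.35, 0], 0.16, 0.3], [[-1.95, 1.62, 0], 0.16, 0.3], [[-2.3, 1.9, 0], 0.16, 0.3], [[-2.3, 1.9, 0], 0.16, 0.3], [[-2.3, 1.9, 0], 0.16, 0.3]])

```text
clock: 24.2
tool_pos: [0.6631, 0.2448, 0.0787]
orientation: [-180.0, 0.0, -123.0]
force: [0.9, 0.7, -0.4]
opening: 0.0614
gripper_force: 0.0
```

```bash
python3 st.py g3
```

```text
24.25 [0.6632 0.2447 0.0787] d 0.6966797849344399 0.19698007459675912 F [-0.2 -0.2  0.1] M [ 0.09 -0.1   0.01] 0.0
Ftan 0.0762972628693394
handle_end [296.5 262.2] 0.9 ang 63.5 0.195
scene neck 0.95 61.34 0.072
scene handle_end 0.73 1.0 0.009
side neck 0.76 64.2 0.047
side handle_end 0.7 66.01 0.209
```

apply_moves(commands=[[[0, 0, 1], 0, 0.3], [[0, 0, 4], 0, 0.3], [[0, 0, 8], 0, 0.3], [[0, 0, 12], 0, 0.3], [[0, 0, 14], 0, 0.3], [[-2, -3.5, 14], 0, 0.3], [[-3.8, -7, 14], 0, 0.3], [[-4.8, -8.8, 14], 0, 0.3], [[-4.8, -8.8, 14], 0, 0.3], [[-4.8, -8.8, 14], 0, 0.3]])

```text
clock: 25.53
tool_pos: [0.6149, 0.1558, 0.2203]
orientation: [-179.9, 0.1, -123.0]
force: [-0.0, 0.2, 0.4]
opening: 0.061
gripper_force: 0.0
```

```bash
python3 - <<'E'
from ringfit import *
s=ctrl.snapshot('wrist');o=ctrl.get_obs();print(o['clock'],o['tool_pos'],o['force'])
cv2.imwrite('pics/h1.png',s['img'][:,:,::-1])
hsv=cv2.cvtColor(s['img'],cv2.COLOR_RGB2HSV);V=cv2.cvtColor(s['img'],cv2.COLOR_RGB2GRAY)
def hx(p):
    N=np.zeros((420,560),np.uint8);cv2.fillPoly(N,[np.round(p*16).astype(np.int32)],1,shift=4);return N
blur=cv2.GaussianBlur(V,(3,3),0).astype(float)
ed=cv2.distanceTransform((cv2.Canny(V,50,120)==0).astype(np.uint8),cv2.DIST_L2,5)
def cost(v):
    R=(Ro.from_euler('z',v[3])*Ro.from_euler('xy',v[4:6])).as_matrix();t=np.array(v[:3]);c=0
    for f in(.0365,.0265):
        P=ringhex(s,R,t,f,.024)
        for k in range(6):
            for w in np.linspace(.2,.8,12):
                q=P[k]*(1-w)+P[(k+1)%6]*w
                if 0<=q[0]<558 and 0<=q[1]<418: c+=min(cv2.getRectSubPix(ed,(1,1),(float(q[0]),float(q[1])))[0,0],5)
                else: c+=3
    return c/144
v0=np.array([.569,.0717,.06,np.radians(63.5),0,0])
for z0 in (.06,.066,.075):
    v0[2]=z0
    r=minimize(cost,v0,method='Nelder-Mead',options=dict(initial_simplex=[v0]+[v0+d for d in np.diag([.003,.003,.006,.04,.04,.04])],maxiter=600))
    print(np.round(r.x[:3],4),np.degrees(r.x[3:]).round(2),round(r.fun,3))
E
```

```text
25.5833 [0.61531557 0.15655579 0.21987109] [ 0.67105753 -0.36902528  0.49767839]
[0.5691 0.0722 0.0602] [63.99  1.35 -0.5 ] 0.369
[0.5691 0.0722 0.0602] [63.99  1.29 -0.46] 0.369
[0.569  0.0722 0.0603] [63.94  1.68 -0.46] 0.369
```

The ring fit gives its underside at z = 60.2 mm, level within noise, so it is fully seated. The robot is clear, so I'm handing in.

```bash
python3 -c "
from plant import ctrl
print(ctrl.close_job())"
```

```text
the job is handed in; nothing more can be done
None
```

I handed the job in at about 26 s: the nut came tight, the wrench tripped clearly at a kink of about 0.16 rad (limit 0.30), and I let go with the ring level and fully down on the nut and the loose fittings not touched; no verdict was returned.

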